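Refit the filler plug of the way-oil lubricator

ROBOT

A 6-joint arm with a two-finger parallel gripper is mounted at the origin on the work surface. World frame = base frame: x ahead of the robot, y to its left, z up, the work surface at z = 0. Lengths are in m, angles in degrees, forces in N, time in s.
With the tool pointing down it reaches from about 0.35 to 0.875 m from the base axis. Payload 4.2 kg.
Tool frame: the origin (TCP) lies on the centre line of the jaws, within the pads' length; the fingertips stand 25 mm ahead of it and the grasp point (between the pads) lies 6 mm ahead of it; z points along the fingers, y is the line along which they close (so a half turn about z gives the same grasp; the last joint's range is limited). The gripper opens to 87 mm and grips with 3 to 60 N. Pads are 19 mm wide; open, the fingers measure 117 mm over their backs; the gripper's body (75 mm by 190 mm) begins 51 mm behind the grasp point.
Start: joints at [91.708, 22.042, 0.453, 0, -68.411, -14.817], TCP at [0.142, 0.609, 0.248] pointing down, gripper open.
Joint ranges: [-179.83, 179.83], [-69.29, 118.12], [-61.27, 80.66], [-181.25, 117.63], [-171.15, -9.14], [-177.46, 177.46]. Speed limits (degrees/s): [159.86, 159.86, 180, 180, 180, 180].

INTERFACE

Orientations are given as a 3x3 rotation matrix whose columns are the frame's x, y, z axes.
In Python, from station import r gives the robot as it stands.
- The arm moves only by the tool move_arm, never from a script. Its argument "series" is a list of rows, each an object with "grip": the opening, from 0 (shut) to 1 (fully open); "xyz": the shift along the tool's x, y, z in mm, a list of three; "angular": the turn, a rotation vector about the tool's x, y, z in rad, a list of three. A call has 1 to 10 rows; each row is the pose to reach, as a shift and turn from the pose commanded when the call began, along the tool's axes at that moment; what a row does not reach only later rows make up. A row lasts 1/10 s, in which the tool goes at most 50 mm and 8.59 degrees, less where a joint would pass 70% of its speed; a pose out of reach is approached as far as the arm can. A call with a gripper value outside its range is refused whole. The fingers move at their own pace and stop on an object; the grip force is fixed at half the most. Time passes only in rows, so rows that repeat a pose let the fingers close. It gives the time, the measured TCP pose, the force, the opening and the grip force at its end, in the units of the state.
- r.sense(): the state, without advancing time (a new reading comes with each control period).
- r.capture(name): name is "scene" or "top"; returns a dict with "img" (420x560x3 uint8, red, green, blue), "camera_matrix" (3x3 intrinsics, pixels), "rvec" (rotation vector, rad) and "tvec" (3), from world to camera coordinates, as OpenCV has them. Camera axes: x right, y down, z forward; pixel columns grow to the right and rows downward; lengths in m; the calibration is good to about 2 mm. A picture is of the moment at which its call begins. There is no depth.
- r.finish_job(): hands the job in; it is judged then, once.
The state is a dict: "time_s": time; "joints": joint angles; "joint_velocities": joint speeds; "effort": joint torques, N m; "tcp_pos": TCP position; "ee_rot": TCP orientation; "wrist_force": force on the tool from outside, world axes, zero at the start; "moment": the same for the moment, N m; "gripper_width": opening from 0.0 (shut) to 1.0 (fully open); "gripper_force": force on a finger pad.
Only numpy, scipy, OpenCV 4.12 (cv2) and the standard library are available. Lean on these libraries where they do the work, as an engineer would, in place of code of your own. Each camera call takes 0.05 s, during which the arm holds its last target. There are 200 camera calls.

TASK

The machine's way-oil lubricator has just been topped up: take the red filler plug from the bench, set it upright in the open filler neck and screw it fully home, so that its flange sits flat on the rim all round. You cannot see where the coarse thread begins, so find it by feel: rest the plug lightly on the thread and turn it backward (counter-clockwise) until it drops into the thread start, then drive it forward (clockwise), without forcing the thread and without disturbing the other things on the bench.

Things in the scene. Friction and masses are not known exactly. Their poses are not given: they have to be found in the camera images.
- plug: Red filler plug, 0.14 kg, upright on the bench. Origin: centre of its lower end, z up. Plain shank 34 mm across with a tapered end, 35 mm long, then a flange 63 mm across and 6 mm thick, then an upright grip wing 50 long (along the plug's x), 16 thick (along y), 33 high. Two thread lugs on the shank at its +x and -x sides, 24 deg long, 5 high, 46 mm across, undersides 19 mm below the flange.
- flange (a point): Centre of the underside of the plug's flange, 35 mm above the plug's lower end. Fully home, it lies on the rim at point mouth; with the lugs resting on top of the thread it stands 9 to 17 mm above the rim; dropped into a thread start 6 to 7 mm above.
- wing (a point): Centre of the place to grip on the plug's wing: 23 mm above the flange's top, 10 mm below the wing's top, 64 mm above the plug's lower end. Axes as the plug's.
- tank: Lubricator, fixed to the bench: white reservoir with a blue cover 120 mm high, 150 deep (x) by 285 long, reaching from 70 mm on the +y side to 215 mm on the -y side of the neck. Origin on the bench under the neck's axis, z up. Pump motor (62 mm across, top 56 mm over the cover) on the cover 170 mm to -y, gauge beside it up to the same height.
- mouth (a point): Centre of the filler neck's open mouth, at rim height, 160 mm above the bench, on the neck's upright axis (point z). Black neck 66 mm across, bore 49, stands 40 mm over the cover. Inside, a brass right-hand two-start thread: clear hole 36.4 mm, lead 24 mm per turn (3.8 mm per rad), top 2 mm below the rim. Its angle in the neck is unknown and differs every time; point axes are the tank's.
- thread (a point): Point on the neck's axis level with the top of its thread. Each of the two starts is a 42 deg gap, 180 deg apart, through which a lug drops some 10 mm into its groove; a wall there stops further backward turning. The groove (7 mm high, lugs 5 mm) runs clockwise and down to a blind end; about 90 to 130 deg of forward turning brings the flange home. On top, a lug turned forward also meets that end wall.
- way_oil: Yellow oil bottle, 84 mm across, 190 high, standing behind the lubricator. Origin: centre of its base. Leave alone.
- gear: Steel gear blank, 80 mm across, 31 high, flat on the bench. Origin: centre of its base. Leave alone.
- chuck_key: T-shaped steel chuck key lying flat, about 130 by 130 by 16 mm. Origin under the middle of its shaft. Leave alone.
- mallet: Brass-headed mallet with orange handle, 270 mm long, lying on the bench near the robot's right. Leave alone.
- spanner: Steel spanner, 200 mm long, lying flat close in front of the robot. Leave alone.
- indicator: Dial indicator on a grey magnetic base 60 by 50 mm with a post 220 mm high, standing at the right, beyond the lubricator's pump end. Origin: centre of the base's underside. Leave alone.
- jaw: Stepped steel chuck jaw, 75 by 26 by 44 mm, lying at the back left. Origin: centre of its base. Leave alone.

How it is judged:
By the outcome, as a careful person would: the job done as asked, in the order asked, and still so for the second after the job is handed in, with the robot touching nothing.
It also fails if it takes over 70 s, if anything falls off the work surface, if the arm or the gripper's body presses on something with over 40 N, if the wrist force passes 120 N, or if a joint passes its speed limit or range.

## Working session

There is one attempt and no reset: what is moved stays moved. The work goes in short steps, Python scripts to look and compute and a tool call to move; the robot and the scene stay as the last step left them, time stands still between calls to the robot, and variables do not carry over. Pictures are saved under pics/ and viewed, at most 10 in all, crops included, and the job is handed in when it is done.

Besides the shell and the picture viewer there is one more tool, called after "Emit:" by a JSON object that holds its "op" and its "data". move_arm: Moves the arm, as the interface text tells. Its arguments: {"type":"object","properties":{"series":{"type":"array"}},"required":["series"]}

```bash
mkdir -p pics; ls; python3 - <<'E'
from station import r
import cv2
for n in("scene","top"):
    c=r.capture(n); cv2.imwrite(f"pics/{n}0.png",c["img"][:,:,::-1]); print(n,c["camera_matrix"],c["rvec"],c["tvec"])
s=r.sense(); print(s)
E
```

```text
pics
scene [[542.6936026    0.         271.7699128 ]
 [  0.         542.6936026  210.21715249]
 [  0.           0.           1.        ]] [ 1.91171629  1.24764988 -0.64217561] [-0.17049579 -0.20407803  1.88729049]
top [[481.3116353    0.         276.41246014]
 [  0.         481.3116353  213.49715628]
 [  0.           0.           1.        ]] [ 2.16841504 -2.15162735  0.12095031] [-0.02046771  0.52382472  1.60850944]
{'time_s': 0.1, 'joints': array([ 9.17087483e+01,  2.20883938e+01,  3.86743991e-01, -2.51813433e-02,
       -6.84136390e+01, -1.48187002e+01]), 'joint_velocities': array([-0.00148905, -0.07049778,  0.18245601,  0.14385525,  0.04442441,
        0.01227307]), 'effort': array([-3.65435262e-04, -3.91693747e+01,  1.87933731e+01,  4.23193261e+00,
        1.34094665e-02, -7.61583078e-05]), 'tcp_pos': array([0.14161128, 0.60822753, 0.24654194]), 'ee_rot': array([[ 9.73899824e-01, -2.26977997e-01, -3.48491489e-04],
       [-2.26978233e-01, -9.73897730e-01, -2.02342623e-03],
       [ 1.19878162e-04,  2.04971443e-03, -9.99997892e-01]]), 'wrist_force': array([ 0.18616005, -0.40175893,  0.86760235]), 'moment': array([ 0.02648755, -0.01099836, -0.01649088]), 'gripper_force': 0.0, 'gripper_width': 1.002377646670821}
```

View pics/scene0.png

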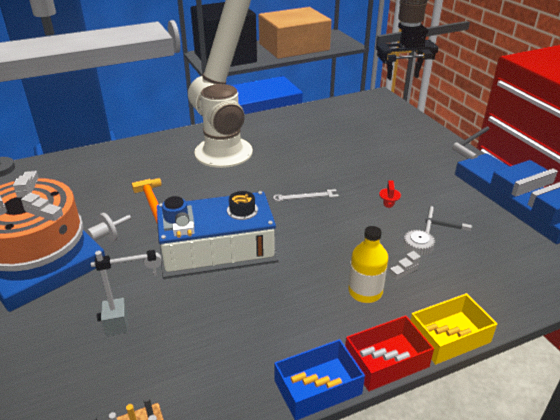

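View pics/top0.png

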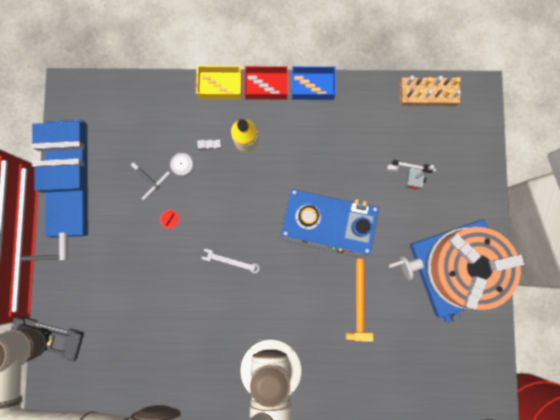

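The plug is at about (169,219) in top and (390,195) in scene. The neck is at (308,215) in top and (242,199) in scene. I'll enlarge both areas.

```bash
python3 - <<'E'
import cv2,numpy as np
t=cv2.imread("pics/top0.png");s=cv2.imread("pics/scene0.png")
def cr(i,x,y,w=50,h=37):return cv2.resize(i[y:y+h,x:x+w],(400,296),interpolation=cv2.INTER_CUBIC)
cv2.imwrite("pics/crops.png",np.vstack([np.hstack([cr(t,144,200),cr(t,284,198)]),np.hstack([cr(s,365,176),cr(s,218,185)])]))
E
```

```text
(no output)
```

View pics/crops.png

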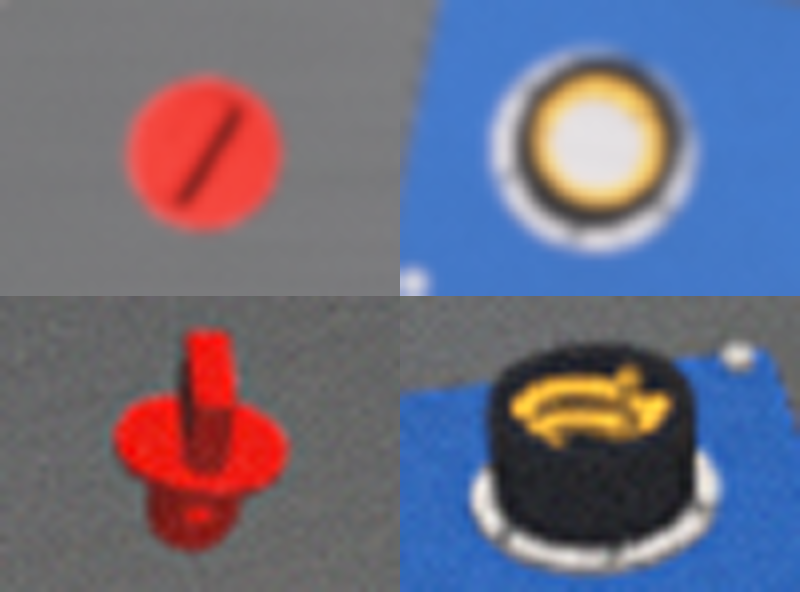

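```bash
cat > h.py <<'E'
from station import r
import cv2,numpy as np
cams={}
for n in("scene","top"):
    c=r.capture(n); cams[n]=(c["camera_matrix"],c["rvec"],c["tvec"],c["img"])
def proj(n,P):
    K,rv,tv,_=cams[n]; return cv2.projectPoints(np.float64(P).reshape(-1,3),rv,tv,K,None)[0][:,0]
def ray(n,uv,z):
    K,rv,tv,_=cams[n]; R=cv2.Rodrigues(rv)[0]; C=-R.T@tv
    d=R.T@np.linalg.inv(K)@[uv[0],uv[1],1]; return C+d*(z-C[2])/d[2]
E
python3 - <<'E'
from h import *
np.set_printoptions(precision=4,suppress=True)
for n in cams:
    R=cv2.Rodrigues(cams[n][1])[0]; print(n,"C",-R.T@cams[n][2])
print("plug",ray("top",(169.1,218.6),.041),ray("scene",(389.6,193.9),.041))
print("neck",ray("top",(308.8,214.9),.159),ray("scene",(241.6,196.9),.16))
# wing line ends in top (side edges)
f=lambda x,y:(144+x/8-.5,200+y/8-.5)
a=ray("top",f(180,205),.074);b=ray("top",f(238,105),.074);print("wing",a,b,np.degrees(np.arctan2(*(b-a)[1::-1])),np.linalg.norm(b-a))
t=ray("scene",(365+208/8-.5,176+(355-296)/8-.5),.074);print("wingtop",t)
# rendered overlay of plug hypotheses in scene
E
```

```text
scene C [ 1.5772 -0.4905  0.951 ]
top C [ 0.3349 -0.0233  1.6581]
plug [0.5026 0.3462 0.041 ] [0.505  0.3451 0.041 ]
neck [ 0.5054 -0.1185  0.159 ] [ 0.5023 -0.1148  0.16  ]
wing [0.4774 0.3482 0.074 ] [0.5192 0.3256 0.074 ] -28.43289952379998 0.047526293598174355
wingtop [0.497  0.3489 0.074 ]
```

```bash
cat >> h.py <<'E'
def circ(c,rad,z):
    t=np.linspace(0,2*np.pi,73); return np.c_[c[0]+rad*np.cos(t),c[1]+rad*np.sin(t),0*t+z]
def box(c,yaw,L,W,z):
    y=np.radians(yaw);u=np.array([np.cos(y),np.sin(y)]);v=np.array([-u[1],u[0]])
    return [[*(np.array(c[:2])+a*L/2*u+b*W/2*v),z] for a,b in((1,1),(-1,1),(-1,-1),(1,-1),(1,1))]
def crop(n,x,y,curves,w=50,h=37):
    k=400/w; i=cv2.resize(cams[n][3][y:y+h,x:x+w,::-1],(400,296),interpolation=cv2.INTER_CUBIC)
    for P in curves:
        p=(proj(n,P)-[x,y]+.5)*k
        cv2.polylines(i,[np.int32(p*16)],False,(0,255,0),1,cv2.LINE_AA,4)
    return i
def plugc(p,yaw,z0=0): return [circ(p,.0315,z0+.041),circ(p,.0315,z0+.035),box(p,yaw,.05,.016,z0+.074),box(p,yaw,.05,.016,z0+.041),circ(p,.017,z0+.01)]
def neckc(p): return [circ(p,.033,.16),circ(p,.0245,.16),circ(p,.033,.121)]
E
python3 - <<'E'
from h import *
P=(.5037,.3457);N=(.504,-.1168)
a=plugc(P,-28.4);b=neckc(N)
cv2.imwrite("pics/ov.png",np.vstack([np.hstack([crop("top",144,200,a),crop("top",284,198,b)]),np.hstack([crop("scene",365,176,a),crop("scene",218,185,b)])]))
E
```

```text
(no output)
```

View pics/ov.png

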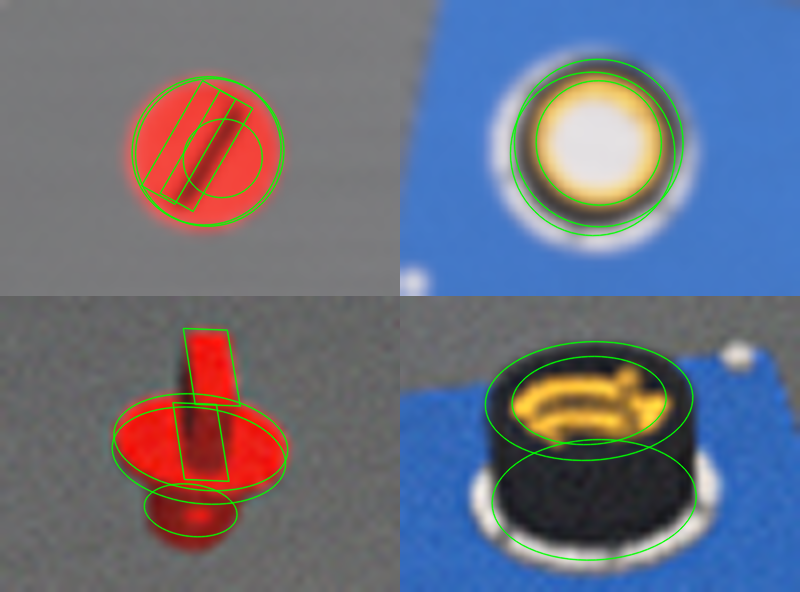

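```bash
cat >> h.py <<'E'
def go(target,yaw):
    s=r.sense(); R=s["ee_rot"]; p=s["tcp_pos"]; y0=np.degrees(np.arctan2(R[1,0],R[0,0]))
    a=np.radians(y0); Ri=np.array([[np.cos(a),np.sin(a),0],[np.sin(a),-np.cos(a),0],[0,0,-1]])
    # residual tilt as rotation vector
    d=(yaw-y0+180)%360-180
    print("t",s["time_s"],"pos",p.round(4),"yaw",round(y0,2),"zaxis",R[:,2].round(4),"j",s["joints"].round(1))
    print("F",s["wrist_force"].round(1),"M",s["moment"].round(2),"g",s["gripper_width"],s["gripper_force"])
    print("shift mm",(R.T@(np.array(target)-p)*1000).round(1),"turn z rad",round(-np.radians(d),4))
E
python3 -c "
from h import *
go((.5037,.346,.15),-28.4)"
```

```text
t 0.4 pos [0.1417 0.6086 0.2474] yaw -13.11 zaxis [-1.e-04 -3.e-04 -1.e+00] j [ 91.7  22.    0.4  -0.  -68.4 -14.8]
F [ 0.1 -0.3  0.3] M [ 0.01 -0.01  0.03] g 1.0006019376112412 0.0
shift mm [412.2 173.7  97.4] turn z rad 0.2669
```

Emit:
{"op": "move_arm", "data": {"series": [{"grip":1,"xyz":[40,17,10],"angular":[0,0,0.027]},{"grip":1,"xyz":[82,35,20],"angular":[0,0,0.054]},{"grip":1,"xyz":[124,52,30],"angular":[0,0,0.08]},{"grip":1,"xyz":[165,70,40],"angular":[0,0,0.107]},{"grip":1,"xyz":[206,87,50],"angular":[0,0,0.134]},{"grip":1,"xyz":[247,104,60],"angular":[0,0,0.16]},{"grip":1,"xyz":[289,122,70],"angular":[0,0,0.187]},{"grip":1,"xyz":[330,139,80],"angular":[0,0,0.214]},{"grip":1,"xyz":[371,156,90],"angular":[0,0,0.24]},{"grip":1,"xyz":[412,174,97],"angular":[0,0,0.267]}]}}

```text
time_s: 1.4
tcp_pos: [0.5047, 0.3445, 0.15]
ee_rot: [[0.879, -0.477, -0.0], [-0.477, -0.879, -0.0], [-0.0, 0.0, -1.0]]
wrist_force: [1.0, 0.5, -0.1]
gripper_width: 1.005
gripper_force: 0.0
```

Emit:
{"op": "move_arm", "data": {"series": [{"grip":1,"xyz":[0,0,0],"angular":[0,0,0]},{"grip":1,"xyz":[0,0,0],"angular":[0,0,0]},{"grip":1,"xyz":[0,0,0],"angular":[0,0,0]}]}}

```text
time_s: 1.7
tcp_pos: [0.5032, 0.3463, 0.1508]
ee_rot: [[0.88, -0.475, 0.0], [-0.475, -0.88, 0.0], [0.0, -0.0, -1.0]]
wrist_force: [0.1, -0.2, 1.5]
gripper_width: 1.001
gripper_force: 0.0
```

```bash
python3 -c "
from h import *
go((.5037,.346,.07),-28.4)
P=(.5037,.346)
a=plugc(P,-28.4)
cv2.imwrite('pics/ov2.png',np.hstack([crop('top',119,182,a,100,74),crop('scene',340,146,a,100,74)]))"
```

```text
t 1.8 pos [0.5028 0.3468 0.1511] yaw -28.3 zaxis [ 5.e-04  7.e-04 -1.e+00] j [ 49.8  25.3  -9.2  -0.  -55.5  11.9]
F [-0.3 -0.7 -0.9] M [ 0.07 -0.    0.  ] g 1.0002382366717113 0.0
shift mm [ 1.2  0.4 81.1] turn z rad 0.0018
```

View pics/ov2.png

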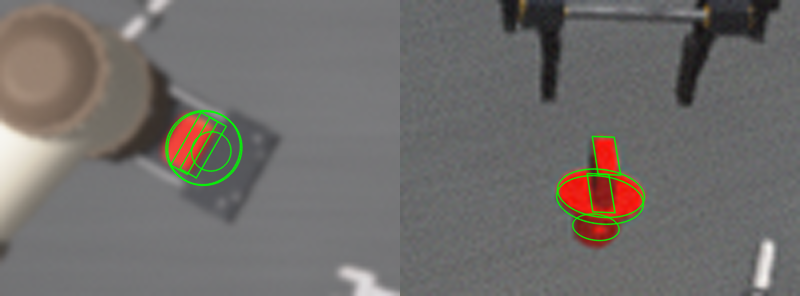

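Fingers (at x≈548 and 685 in the right crop) straddle the wing evenly and the overlay fits the plug. Next I descend and grip.

Emit:
{"op": "move_arm", "data": {"series": [{"grip":1,"xyz":[1,0,25],"angular":[0,0,0]},{"grip":1,"xyz":[1,0,50],"angular":[0,0,0]},{"grip":1,"xyz":[1,0,70],"angular":[0,0,0]},{"grip":1,"xyz":[1,0,80],"angular":[0,0,0]},{"grip":1,"xyz":[1,0,80],"angular":[0,0,0]},{"grip":0.1,"xyz":[1,0,80],"angular":[0,0,0]},{"grip":0.1,"xyz":[1,0,80],"angular":[0,0,0]},{"grip":0.1,"xyz":[1,0,80],"angular":[0,0,0]},{"grip":0.1,"xyz":[1,0,80],"angular":[0,0,0]},{"grip":0.1,"xyz":[1,0,80],"angular":[0,0,0]}]}}

```text
time_s: 2.8
tcp_pos: [0.5046, 0.3454, 0.071]
ee_rot: [[0.88, -0.476, 0.001], [-0.476, -0.88, 0.001], [0.0, -0.001, -1.0]]
wrist_force: [-0.1, 0.0, 0.8]
gripper_width: 0.629
gripper_force: 0.0
```

Emit:
{"op": "move_arm", "data": {"series": [{"grip":0.1,"xyz":[0,0,0],"angular":[0,0,0]},{"grip":0.1,"xyz":[0,0,0],"angular":[0,0,0]},{"grip":0.1,"xyz":[0,0,0],"angular":[0,0,0]},{"grip":0.1,"xyz":[0,0,0],"angular":[0,0,0]}]}}

```text
time_s: 3.2
tcp_pos: [0.5044, 0.3453, 0.0705]
ee_rot: [[0.88, -0.476, -0.0], [-0.476, -0.88, -0.0], [-0.0, 0.0, -1.0]]
wrist_force: [-0.2, -0.5, -0.8]
gripper_width: 0.262
gripper_force: 0.0
```

```bash
python3 -c "
from h import *
go((.504,-.1168,.260),-128)
P=(.5037,.346)
a=plugc(P,-28.4)
cv2.imwrite('pics/ov3.png',np.hstack([crop('top',144,200,a),crop('scene',365,176,a)]))"
```

```text
t 3.3 pos [0.5044 0.3453 0.0705] yaw -28.41 zaxis [-1.e-04 -1.e-04 -1.e+00] j [ 49.6  30.7 -13.6   0.  -45.7  12. ]
F [-0.9  0.4  0.3] M [0.02 0.09 0.06] g 0.17927859355873985 29.934596735984087
shift mm [ 219.5  406.7 -189.4] turn z rad 1.7382
```

View pics/ov3.png

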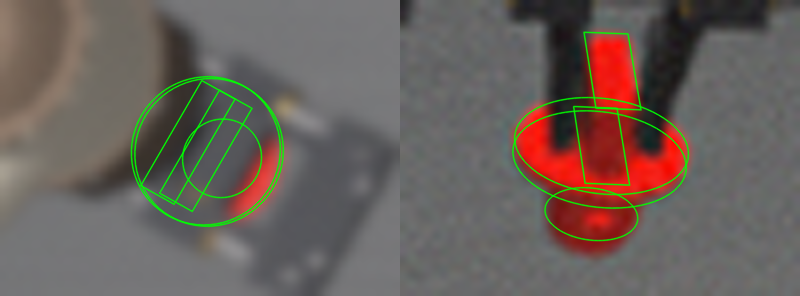

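Wing is gripped (opening ≈15.6 mm, 30 N). Now lift and carry it over the neck.

Emit:
{"op": "move_arm", "data": {"series": [{"grip":0.1,"xyz":[0,0,-20],"angular":[0,0,0]},{"grip":0.1,"xyz":[0,0,-60],"angular":[0,0,0]},{"grip":0.1,"xyz":[0,0,-100],"angular":[0,0,0]},{"grip":0.1,"xyz":[0,0,-140],"angular":[0,0,0]},{"grip":0.1,"xyz":[0,0,-175],"angular":[0,0,0]},{"grip":0.1,"xyz":[0,0,-190],"angular":[0,0,0]}]}}

```text
time_s: 3.9
tcp_pos: [0.5053, 0.346, 0.2648]
ee_rot: [[0.88, -0.475, 0.005], [-0.475, -0.88, 0.004], [0.002, -0.006, -1.0]]
wrist_force: [-0.1, 0.9, -0.9]
gripper_width: 0.184
gripper_force: 29.9
```

Emit:
{"op": "move_arm", "data": {"series": [{"grip":0.1,"xyz":[18,34,0],"angular":[0,0,0.14]},{"grip":0.1,"xyz":[40,75,0],"angular":[0,0,0.28]},{"grip":0.1,"xyz":[62,115,0],"angular":[0,0,0.42]},{"grip":0.1,"xyz":[84,156,0],"angular":[0,0,0.56]},{"grip":0.1,"xyz":[106,197,0],"angular":[0,0,0.7]},{"grip":0.1,"xyz":[128,237,0],"angular":[0,0,0.84]},{"grip":0.1,"xyz":[150,278,0],"angular":[0,0,0.98]},{"grip":0.1,"xyz":[172,318,0],"angular":[0,0,1.12]},{"grip":0.1,"xyz":[194,359,0],"angular":[0,0,1.26]},{"grip":0.1,"xyz":[212,393,0],"angular":[0,0,1.4]}]}}

```text
time_s: 4.9
tcp_pos: [0.5031, -0.1033, 0.2603]
ee_rot: [[-0.326, -0.946, -0.001], [-0.946, 0.326, 0.0], [0.0, 0.001, -1.0]]
wrist_force: [0.1, 0.0, -1.3]
gripper_width: 0.179
gripper_force: 29.9
```

Emit:
{"op": "move_arm", "data": {"series": [{"grip":0.1,"xyz":[0,0,0],"angular":[0,0,0.12]},{"grip":0.1,"xyz":[0,0,0],"angular":[0,0,0.24]},{"grip":0.1,"xyz":[0,0,0],"angular":[0,0,0.338]},{"grip":0.1,"xyz":[0,0,0],"angular":[0,0,0.338]},{"grip":0.1,"xyz":[0,0,0],"angular":[0,0,0.338]}]}}

```text
time_s: 5.4
tcp_pos: [0.5037, -0.1011, 0.2603]
ee_rot: [[-0.614, -0.789, -0.001], [-0.789, 0.614, 0.0], [0.0, 0.001, -1.0]]
wrist_force: [0.1, -0.1, -1.9]
gripper_width: 0.184
gripper_force: 29.9
```

```bash
python3 -c "
from h import *
go((.504,-.1168,.245),-128)"
```

```text
t 5.5 pos [ 0.5038 -0.1011  0.2604] yaw -127.89 zaxis [-2.e-04  1.e-04 -1.e+00] j [  6.8  10.6 -13.7  -0.  -65.7 -44.7]
F [-0.6 -0.  -1.5] M [ 0.09 -0.07  0.02] g 0.1842045989373917 29.915768201462924
shift mm [12.3 -9.8 15.4] turn z rad 0.0019
```

Emit:
{"op": "move_arm", "data": {"series": [{"grip":0.1,"xyz":[12,-10,8],"angular":[0,0,0]},{"grip":0.1,"xyz":[12,-10,15],"angular":[0,0,0]},{"grip":0.1,"xyz":[12,-10,15],"angular":[0,0,0]},{"grip":0.1,"xyz":[12,-10,15],"angular":[0,0,0]}]}}

```text
time_s: 5.9
tcp_pos: [0.5044, -0.1166, 0.2455]
ee_rot: [[-0.615, -0.789, -0.0], [-0.789, 0.615, -0.0], [0.0, 0.0, -1.0]]
wrist_force: [-0.1, 0.3, -1.7]
gripper_width: 0.178
gripper_force: 29.9
```

```bash
python3 -c "
from h import *
go((.504,-.1168,.245),-128)
s=r.sense();p=s['tcp_pos'];z0=p[2]-.070
N=(.504,-.1168)
a=plugc(p,-128,z0)[:2]+[circ(p,.017,z0+.008)]+neckc(N)
cv2.imwrite('pics/ov4.png',np.hstack([crop('scene',208,160,a,66,49),crop('top',277,192,a,66,49)]))"
```

```text
t 6.0 pos [ 0.5046 -0.1165  0.2459] yaw -127.95 zaxis [ 6.e-04 -1.e-04 -1.e+00] j [  5.   11.7 -14.6   0.  -63.7 -42.9]
F [-0.  -0.5 -0.8] M [ 0.02 -0.06  0.01] g 0.17962804817479378 29.915737914852798
shift mm [0.6 0.3 0.9] turn z rad 0.001
```

View pics/ov4.png

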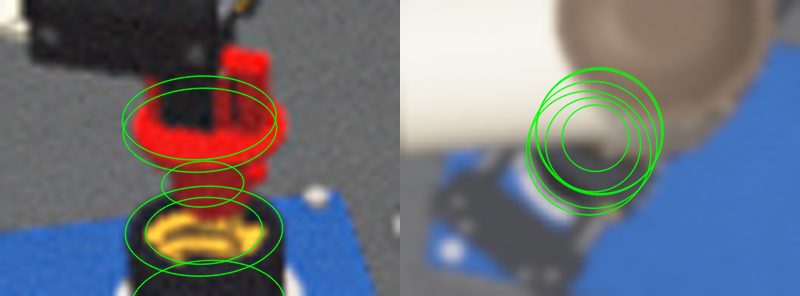

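Scene crop: the flange is centred at x≈210 (predicted 200) and the neck at ≈208 (predicted 204). Before lowering I'll measure the offset in pixels.

```bash
python3 - <<'E'
from h import *
def redext(img,x0,y0,x1,y1):
    c=img[y0:y1,x0:x1].astype(float); m=np.clip((c[...,0]-c[...,1]-40)/110,0,1)  # soft red
    m=(c[...,0]>90)&(c[...,0]>1.9*c[...,1])
    rows=[(y0+i,x0+np.where(q)[0][0],x0+np.where(q)[0][-1]) for i,q in enumerate(m) if q.any()]
    return rows
old=cv2.imread("pics/scene0.png")[:,:,::-1]
new=cams["scene"][3]
print("old",[tuple(map(int,t)) for t in redext(old,365,170,415,225)])
print("new",[tuple(map(int,t)) for t in redext(new,215,155,270,205)])
s=r.sense();p=s['tcp_pos']; z0=p[2]-.070
for nm,c,z,y in(("old",(.5037,.346),0,-28.4),("new",p,z0,-128)):
    q=np.vstack([proj("scene",k) for k in plugc(c,y,z)[:2]]);w=proj("scene",box(c,y,.05,.016,z+.074));b=proj("scene",circ(c,.017,z+.008))
    print(nm,"flange x",q[:,0].min(),q[:,0].max(),"y",q[:,1].min(),q[:,1].max(),"wing y",w[:,1].min(),"wing x",w[:,0].min(),w[:,0].max(),"shank",b[:,0].min(),b[:,0].max())
d=.01;J=lambda c:np.array([(proj("scene",np.add(c,e))-proj("scene",c))[0]/10 for e in np.eye(3)*d]);print("px per mm",J(p))
# neck: dark extents on neck side rows, z .13
dk=new[195:225,210:275].sum(2)<130
for i in range(0,30,2):
    k=np.where(dk[i])[0]; print(195+i,210+k.min() if len(k) else None,210+k.max() if len(k) else None,end="; ")
n=np.vstack([proj("scene",k) for k in neckc((.504,-.1168))[0::2]]);print("neck pred",n[:73,0].min(),n[:73,0].max(),n[73:,0].min(),n[73:,0].max())
E
```

```text
old [(180, 389, 392), (181, 388, 393), (182, 388, 393), (183, 388, 393), (184, 388, 393), (185, 388, 393), (186, 388, 394), (187, 389, 394), (188, 385, 394), (189, 382, 395), (190, 381, 397), (191, 380, 398), (192, 379, 399), (193, 379, 400), (194, 379, 400), (195, 380, 400), (196, 380, 400), (197, 381, 400), (198, 382, 399), (199, 383, 398), (200, 384, 396), (201, 384, 394), (202, 384, 394), (203, 384, 394), (204, 384, 393), (205, 384, 392), (206, 386, 392), (207, 387, 390)]
new [(167, 245, 246), (168, 244, 251), (169, 244, 252), (170, 244, 252), (171, 245, 251), (172, 245, 251), (173, 232, 252), (174, 232, 252), (175, 232, 252), (176, 232, 253), (177, 231, 254), (178, 231, 254), (179, 230, 254), (180, 230, 254), (181, 230, 254), (182, 230, 254), (183, 230, 254), (184, 231, 253), (185, 232, 252), (186, 233, 251), (187, 234, 251), (188, 236, 251), (189, 237, 251), (190, 237, 250), (191, 237, 249), (192, 237, 249), (193, 237, 248), (194, 238, 247), (195, 240, 246), (196, 241, 242)]
old flange x 378.55891972282075 400.49713386738085 y 187.6349461787849 201.4514039789616 wing y 179.47175706166598 wing x 387.4445592114235 394.5693023610206 shank 382.49873876326865 394.0741646225186
new flange x 227.5901154993815 253.042058637423 y 171.954784837946 187.8308133758092 wing y 164.47987055769468 wing x 228.97380341116585 250.4372722355364 shank 234.10273575369598 247.60452425221212
px per mm [[ 0.14552562  0.19826056]
 [ 0.38070967 -0.08875527]
 [-0.01784694 -0.3486726 ]]
195 232 252; 197 230 231; 199 230 253; 201 230 253; 203 230 253; 205 230 253; 207 230 253; 209 231 253; 211 231 252; 213 234 250; 215 238 244; 217 None None; 219 None None; 221 None None; 223 None None; neck pred 228.10715585653276 254.03976773649495 228.95613992238935 254.46144667305296
```

Emit:
{"op": "move_arm", "data": {"series": [{"grip":0.1,"xyz":[0,0,0],"angular":[0,0,-0.147]},{"grip":0.1,"xyz":[0,0,0],"angular":[0,0,-0.294]},{"grip":0.1,"xyz":[0,0,0],"angular":[0,0,-0.441]},{"grip":0.1,"xyz":[0,0,0],"angular":[0,0,-0.588]},{"grip":0.1,"xyz":[0,0,0],"angular":[0,0,-0.735]},{"grip":0.1,"xyz":[0,0,0],"angular":[0,0,-0.882]},{"grip":0.1,"xyz":[0,0,0],"angular":[0,0,-1.029]},{"grip":0.1,"xyz":[0,0,0],"angular":[0,0,-1.176]},{"grip":0.1,"xyz":[0,0,0],"angular":[0,0,-1.323]},{"grip":0.1,"xyz":[0,0,0],"angular":[0,0,-1.47]}]}}

```text
time_s: 7.1
tcp_pos: [0.5046, -0.1167, 0.2459]
ee_rot: [[0.727, -0.687, 0.001], [-0.687, -0.727, 0.0], [0.0, -0.001, -1.0]]
wrist_force: [-0.9, 0.4, -0.7]
gripper_width: 0.181
gripper_force: 29.9
```

Emit:
{"op": "move_arm", "data": {"series": [{"grip":0.1,"xyz":[0,0,0],"angular":[0,0,-0.147]},{"grip":0.1,"xyz":[0,0,0],"angular":[0,0,-0.294]},{"grip":0.1,"xyz":[0,0,0],"angular":[0,0,-0.441]},{"grip":0.1,"xyz":[0,0,0],"angular":[0,0,-0.588]},{"grip":0.1,"xyz":[0,0,0],"angular":[0,0,-0.735]},{"grip":0.1,"xyz":[0,0,0],"angular":[0,0,-0.882]},{"grip":0.1,"xyz":[0,0,0],"angular":[0,0,-1.029]},{"grip":0.1,"xyz":[0,0,0],"angular":[0,0,-1.176]},{"grip":0.1,"xyz":[0,0,0],"angular":[0,0,-1.323]},{"grip":0.1,"xyz":[0,0,0],"angular":[0,0,-1.47]}]}}

```text
time_s: 8.1
tcp_pos: [0.5046, -0.1166, 0.2459]
ee_rot: [[0.757, 0.654, 0.001], [0.654, -0.757, 0.0], [0.0, 0.0, -1.0]]
wrist_force: [0.8, -0.5, -1.3]
gripper_width: 0.181
gripper_force: 29.9
```

Emit:
{"op": "move_arm", "data": {"series": [{"grip":0.1,"xyz":[0,0,0],"angular":[0,0,-0.1]},{"grip":0.1,"xyz":[0,0,0],"angular":[0,0,-0.2]},{"grip":0.1,"xyz":[0,0,0],"angular":[0,0,-0.2]},{"grip":0.1,"xyz":[0,0,0],"angular":[0,0,-0.2]}]}}

```text
time_s: 8.5
tcp_pos: [0.5045, -0.1168, 0.2458]
ee_rot: [[0.618, 0.786, 0.0], [0.786, -0.618, -0.0], [0.0, 0.0, -1.0]]
wrist_force: [-0.1, 0.1, -1.5]
gripper_width: 0.185
gripper_force: 29.9
```

```bash
cat > m.py <<'E'
from h import *
go((.504,-.1168,.245),-128)
img=cams["scene"][3]; c=img[155:205,215:270].astype(float)
m=(c[...,0]>90)&(c[...,0]>1.9*c[...,1])
print([(155+i,215+int(np.where(q)[0][0]),215+int(np.where(q)[0][-1])) for i,q in enumerate(m) if q.any()])
p=r.sense()['tcp_pos']; z0=p[2]-.070
q=np.vstack([proj("scene",k) for k in plugc(p,0,z0)[:2]]);b=proj("scene",circ(p,.017,z0+.008))
print("pred flange",q[:,0].min(),q[:,0].max(),q[:,1].min(),q[:,1].max(),"shank",b[:,0].min(),b[:,0].max())
cv2.imwrite("pics/last.png",cv2.resize(img[155:229,205:305,::-1],(800,592),interpolation=cv2.INTER_CUBIC))
E
python3 m.py
```

```text
t 8.6 pos [ 0.5045 -0.1167  0.2457] yaw 51.85 zaxis [ 2.e-04  0.e+00 -1.e+00] j [  4.9  11.7 -14.6  -0.  -63.7 136.9]
F [-0.1 -0.3 -2. ] M [-0.1  -0.03  0.02] g 0.18356755510810238 29.915759079158306
shift mm [-0.3 -0.3  0.7] turn z rad 3.1389
[(167, 244, 246), (168, 244, 248), (169, 244, 248), (170, 244, 248), (171, 244, 248), (172, 244, 248), (173, 229, 248), (174, 229, 248), (175, 229, 248), (176, 229, 250), (177, 228, 251), (178, 227, 251), (179, 227, 251), (180, 227, 251), (181, 227, 251), (182, 227, 251), (183, 228, 250), (184, 228, 249), (185, 229, 248), (186, 230, 248), (187, 231, 248), (188, 233, 248), (189, 233, 247), (190, 234, 246), (191, 234, 246), (192, 234, 245), (193, 234, 244), (194, 235, 243), (195, 239, 240)]
pred flange 227.5101008345436 252.95801668340866 172.02701151699713 187.90281011537755 shank 234.02278691302246 247.52235423235356
```

View pics/last.png

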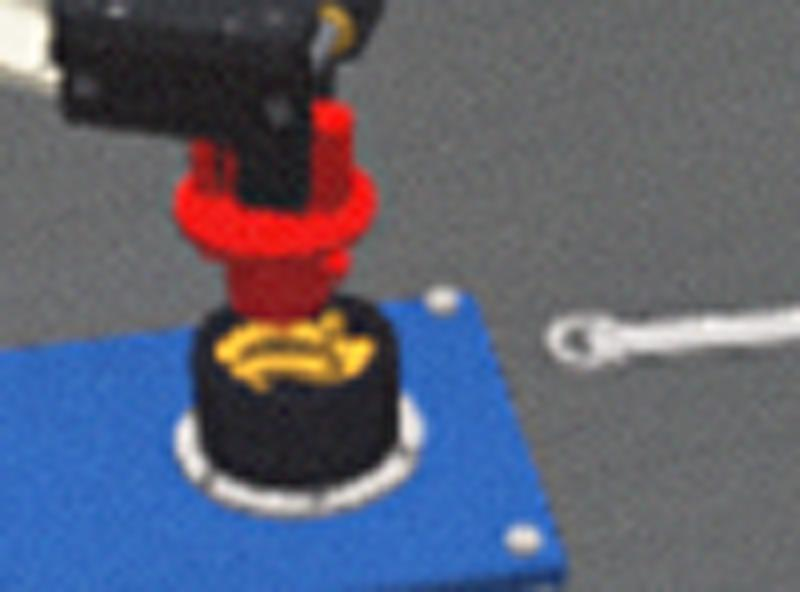

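Rotating the plug half a turn moved the flange centre from u=242.1 to 239.2, so the plug sits 3.8 mm off the TCP along tool −x. I'll turn back, lower it centred into the neck, then re-grip centrally.

Emit:
{"op": "move_arm", "data": {"series": [{"grip":0.1,"xyz":[0,0,0],"angular":[0,0,0.147]},{"grip":0.1,"xyz":[0,0,0],"angular":[0,0,0.294]},{"grip":0.1,"xyz":[0,0,0],"angular":[0,0,0.441]},{"grip":0.1,"xyz":[0,0,0],"angular":[0,0,0.588]},{"grip":0.1,"xyz":[0,0,0],"angular":[0,0,0.735]},{"grip":0.1,"xyz":[0,0,0],"angular":[0,0,0.882]},{"grip":0.1,"xyz":[0,0,0],"angular":[0,0,1.029]},{"grip":0.1,"xyz":[0,0,0],"angular":[0,0,1.176]},{"grip":0.1,"xyz":[0,0,0],"angular":[0,0,1.323]},{"grip":0.1,"xyz":[0,0,0],"angular":[0,0,1.47]}]}}

```text
time_s: 9.6
tcp_pos: [0.5045, -0.1168, 0.2456]
ee_rot: [[0.841, -0.54, 0.0], [-0.54, -0.841, 0.0], [0.0, -0.0, -1.0]]
wrist_force: [0.3, -0.7, -0.9]
gripper_width: 0.182
gripper_force: 29.9
```

Emit:
{"op": "move_arm", "data": {"series": [{"grip":0.1,"xyz":[0,0,0],"angular":[0,0,0.147]},{"grip":0.1,"xyz":[0,0,0],"angular":[0,0,0.294]},{"grip":0.1,"xyz":[0,0,0],"angular":[0,0,0.441]},{"grip":0.1,"xyz":[0,0,0],"angular":[0,0,0.588]},{"grip":0.1,"xyz":[0,0,0],"angular":[0,0,0.735]},{"grip":0.1,"xyz":[0,0,0],"angular":[0,0,0.882]},{"grip":0.1,"xyz":[0,0,0],"angular":[0,0,1.029]},{"grip":0.1,"xyz":[0,0,0],"angular":[0,0,1.176]},{"grip":0.1,"xyz":[0,0,0],"angular":[0,0,1.323]},{"grip":0.1,"xyz":[0,0,0],"angular":[0,0,1.47]}]}}

```text
time_s: 10.6
tcp_pos: [0.5044, -0.1168, 0.2456]
ee_rot: [[-0.453, -0.892, 0.0], [-0.892, 0.453, 0.0], [-0.0, -0.0, -1.0]]
wrist_force: [-0.4, -0.6, -1.5]
gripper_width: 0.181
gripper_force: 29.9
```

Emit:
{"op": "move_arm", "data": {"series": [{"grip":0.1,"xyz":[0,0,0],"angular":[0,0,0.1]},{"grip":0.1,"xyz":[0,0,0],"angular":[0,0,0.2]},{"grip":0.1,"xyz":[0,0,0],"angular":[0,0,0.2]},{"grip":0.1,"xyz":[0,0,0],"angular":[0,0,0.2]}]}}

```text
time_s: 11.0
tcp_pos: [0.5044, -0.1168, 0.2456]
ee_rot: [[-0.614, -0.789, 0.0], [-0.789, 0.614, -0.0], [-0.0, -0.0, -1.0]]
wrist_force: [-0.5, -0.4, -1.1]
gripper_width: 0.185
gripper_force: 29.9
```

```bash
python3 -c "
from h import *
go((.5012,-.120,.245),-128)"
```

```text
t 11.1 pos [ 0.5044 -0.1168  0.2456] yaw -127.92 zaxis [ 0. -0. -1.] j [  4.9  11.7 -14.6   0.  -63.7 -42.9]
F [-0.   0.3 -3.2] M [ 0.01 -0.15 -0.05] g 0.1795044765802587 29.915654249489307
shift mm [4.5 0.6 0.6] turn z rad 0.0014
```

Emit:
{"op": "move_arm", "data": {"series": [{"grip":0.1,"xyz":[4.5,0.5,0],"angular":[0,0,0]},{"grip":0.1,"xyz":[4.5,0.5,0],"angular":[0,0,0]},{"grip":0.1,"xyz":[4.5,0.5,6],"angular":[0,0,0]},{"grip":0.1,"xyz":[4.5,0.5,12],"angular":[0,0,0]},{"grip":0.1,"xyz":[4.5,0.5,18],"angular":[0,0,0]},{"grip":0.1,"xyz":[4.5,0.5,22],"angular":[0,0,0]},{"grip":0.1,"xyz":[4.5,0.5,22],"angular":[0,0,0]}]}}

```text
time_s: 11.8
tcp_pos: [0.5008, -0.12, 0.2226]
ee_rot: [[-0.615, -0.788, -0.002], [-0.788, 0.615, 0.0], [0.001, 0.002, -1.0]]
wrist_force: [0.0, 0.4, -2.0]
gripper_width: 0.181
gripper_force: 29.9
```

Emit:
{"op": "move_arm", "data": {"series": [{"grip":0.1,"xyz":[0,0,2],"angular":[0,0,0]},{"grip":0.1,"xyz":[0,0,4],"angular":[0,0,0]},{"grip":0.1,"xyz":[0,0,6],"angular":[0,0,0]},{"grip":0.1,"xyz":[0,0,6],"angular":[0,0,0]}]}}

```text
time_s: 12.2
tcp_pos: [0.5011, -0.1201, 0.2173]
ee_rot: [[-0.616, -0.788, -0.0], [-0.788, 0.616, 0.0], [0.0, 0.0, -1.0]]
wrist_force: [-0.2, -0.1, -0.9]
gripper_width: 0.183
gripper_force: 29.9
```

Emit:
{"op": "move_arm", "data": {"series": [{"grip":0.1,"xyz":[0,0,1],"angular":[0,0,0]},{"grip":0.1,"xyz":[0,0,2],"angular":[0,0,0]},{"grip":0.1,"xyz":[0,0,3],"angular":[0,0,0]},{"grip":0.1,"xyz":[0,0,4],"angular":[0,0,0]},{"grip":0.1,"xyz":[0,0,4],"angular":[0,0,0]}]}}

```text
time_s: 12.7
tcp_pos: [0.5011, -0.1201, 0.2134]
ee_rot: [[-0.615, -0.788, -0.0], [-0.788, 0.615, 0.0], [0.0, 0.0, -1.0]]
wrist_force: [-0.2, -0.3, -1.3]
gripper_width: 0.179
gripper_force: 29.9
```

Emit:
{"op": "move_arm", "data": {"series": [{"grip":0.1,"xyz":[0,0,1],"angular":[0,0,0]},{"grip":0.1,"xyz":[0,0,2],"angular":[0,0,0]},{"grip":0.1,"xyz":[0,0,3],"angular":[0,0,0]},{"grip":0.1,"xyz":[0,0,3],"angular":[0,0,0]}]}}

```text
time_s: 13.1
tcp_pos: [0.5013, -0.1201, 0.2109]
ee_rot: [[-0.615, -0.788, 0.0], [-0.788, 0.615, -0.0], [0.0, -0.0, -1.0]]
wrist_force: [-0.3, 0.6, 1.2]
gripper_width: 0.182
gripper_force: 29.9
```

Emit:
{"op": "move_arm", "data": {"series": [{"grip":0.1,"xyz":[0,0,0.5],"angular":[0,0,0]},{"grip":0.4,"xyz":[0,0,0],"angular":[0,0,0]},{"grip":0.4,"xyz":[0,0,0],"angular":[0,0,0]},{"grip":0.4,"xyz":[0,0,0],"angular":[0,0,0]},{"grip":0.4,"xyz":[-3.8,0,0],"angular":[0,0,0]},{"grip":0.4,"xyz":[-3.8,0,0],"angular":[0,0,0]},{"grip":0.1,"xyz":[-3.8,0,0],"angular":[0,0,0]},{"grip":0.1,"xyz":[-3.8,0,0],"angular":[0,0,0]},{"grip":0.1,"xyz":[-3.8,0,0],"angular":[0,0,0]},{"grip":0.1,"xyz":[-3.8,0,0],"angular":[0,0,0]}]}}

```text
time_s: 14.1
tcp_pos: [0.5036, -0.1171, 0.2106]
ee_rot: [[-0.616, -0.788, 0.0], [-0.788, 0.616, 0.0], [-0.0, -0.0, -1.0]]
wrist_force: [0.1, 0.6, 0.2]
gripper_width: 0.18
gripper_force: 30.0
```

```bash
python3 m.py
```

```text
t 14.2 pos [ 0.5036 -0.1171  0.2106] yaw -127.99 zaxis [ 1.e-04 -0.e+00 -1.e+00] j [  4.9  13.4 -17.8   0.  -58.9 -42.9]
F [-0.2 -0.7  0. ] M [ 0.08 -0.05  0.02] g 0.18110559686496297 29.981206725351512
shift mm [ -0.5  -0.2 -34.4] turn z rad 0.0003
[(179, 245, 247), (180, 244, 250), (181, 244, 251), (182, 245, 250), (183, 245, 250), (184, 246, 250), (185, 246, 250), (186, 231, 250), (187, 231, 251), (188, 230, 252), (189, 230, 253), (190, 229, 253), (191, 229, 253), (192, 229, 253), (193, 229, 253), (194, 229, 252), (195, 230, 252), (196, 230, 251), (197, 231, 250), (198, 233, 250), (199, 235, 250), (200, 236, 250), (201, 236, 249), (202, 238, 246), (203, 239, 243)]
pred flange 228.05745529573312 253.10806296707398 183.46946104629484 199.4948711118705 shank 234.46216182289336 247.75414047447123
```

Emit:
{"op": "move_arm", "data": {"series": [{"grip":0.1,"xyz":[0,0,1],"angular":[0,0,0]},{"grip":0.1,"xyz":[0,0,0.6],"angular":[0,0,-0.1]},{"grip":0.1,"xyz":[0,0,0.2],"angular":[0,0,-0.2]},{"grip":0.1,"xyz":[0,0,-0.1],"angular":[0,0,-0.3]}]}}

```text
time_s: 14.6
tcp_pos: [0.5039, -0.1172, 0.2116]
ee_rot: [[-0.351, -0.936, 0.001], [-0.936, 0.351, -0.0], [-0.0, -0.001, -1.0]]
wrist_force: [-1.6, 1.1, 3.6]
gripper_width: 0.184
gripper_force: 30.0
```

```bash
python3 -c "
from h import *
go((.5035,-.117,.21),-128)"
```

```text
t 14.7 pos [ 0.5041 -0.1172  0.2116] yaw -110.78 zaxis [ 1.7e-03 -5.0e-04 -1.0e+00] j [  4.9  13.3 -17.7   0.  -58.9 -25.7]
F [-0.3  0.7  4.8] M [0.18 0.22 0.02] g 0.17742289734038563 29.98120928183198
shift mm [0.  0.6 1.6] turn z rad 0.3005
```

Emit:
{"op": "move_arm", "data": {"series": [{"grip":0.1,"xyz":[0,0,-0.3],"angular":[0,0,-0.1]},{"grip":0.1,"xyz":[0,0,-0.7],"angular":[0,0,-0.2]},{"grip":0.1,"xyz":[0,0,-1.1],"angular":[0,0,-0.3]},{"grip":0.1,"xyz":[0,0,-1.1],"angular":[0,0,-0.3]}]}}

```text
time_s: 15.1
tcp_pos: [0.5043, -0.1172, 0.2123]
ee_rot: [[-0.065, -0.998, 0.002], [-0.998, 0.065, -0.0], [0.0, -0.002, -1.0]]
wrist_force: [1.2, -1.1, 3.6]
gripper_width: 0.181
gripper_force: 30.0
```

Emit:
{"op": "move_arm", "data": {"series": [{"grip":0.1,"xyz":[0,0,-0.3],"angular":[0,0,-0.1]},{"grip":0.1,"xyz":[0,0,-0.6],"angular":[0,0,-0.2]},{"grip":0.1,"xyz":[0,0,-0.6],"angular":[0,0,-0.2]}]}}

```text
time_s: 15.4
tcp_pos: [0.5029, -0.1169, 0.2114]
ee_rot: [[0.133, -0.991, -0.002], [-0.991, -0.133, 0.001], [-0.001, 0.002, -1.0]]
wrist_force: [0.4, 0.1, -1.2]
gripper_width: 0.181
gripper_force: 30.0
```

Emit:
{"op": "move_arm", "data": {"series": [{"grip":0.1,"xyz":[0,0,0],"angular":[0,0,-0.1]},{"grip":0.1,"xyz":[0,0,0],"angular":[0,0,-0.2]},{"grip":0.1,"xyz":[0,0,0],"angular":[0,0,-0.2]}]}}

```text
time_s: 15.7
tcp_pos: [0.5032, -0.117, 0.2117]
ee_rot: [[0.327, -0.945, -0.001], [-0.945, -0.327, 0.0], [-0.001, 0.001, -1.0]]
wrist_force: [0.9, 0.3, -0.9]
gripper_width: 0.179
gripper_force: 30.0
```

Emit:
{"op": "move_arm", "data": {"series": [{"grip":0.1,"xyz":[0,0,0],"angular":[0,0,0.12]},{"grip":0.1,"xyz":[0,0,1],"angular":[0,0,0.12]},{"grip":0.1,"xyz":[0,0,2],"angular":[0,0,0.12]},{"grip":0.1,"xyz":[0,0,3],"angular":[0,0,0.12]},{"grip":0.1,"xyz":[0,0,3],"angular":[0,0,0.12]}]}}

```text
time_s: 16.2
tcp_pos: [0.5035, -0.1171, 0.2091]
ee_rot: [[0.215, -0.977, -0.0], [-0.977, -0.215, 0.0], [-0.0, 0.0, -1.0]]
wrist_force: [-0.5, 0.8, -1.5]
gripper_width: 0.183
gripper_force: 30.0
```

Emit:
{"op": "move_arm", "data": {"series": [{"grip":0.1,"xyz":[0,0,1.5],"angular":[0,0,0]},{"grip":0.1,"xyz":[0,0,3],"angular":[0,0,0]},{"grip":0.1,"xyz":[0,0,4.5],"angular":[0,0,0]},{"grip":0.1,"xyz":[0,0,4.5],"angular":[0,0,0]}]}}

```text
time_s: 16.6
tcp_pos: [0.5035, -0.117, 0.2046]
ee_rot: [[0.215, -0.977, -0.0], [-0.977, -0.215, 0.0], [-0.0, 0.0, -1.0]]
wrist_force: [0.5, 0.3, -1.0]
gripper_width: 0.18
gripper_force: 30.0
```

Emit:
{"op": "move_arm", "data": {"series": [{"grip":0.1,"xyz":[0,0,1],"angular":[0,0,0]},{"grip":0.1,"xyz":[0,0,2],"angular":[0,0,0]},{"grip":0.1,"xyz":[0,0,2],"angular":[0,0,0]}]}}

```text
time_s: 16.9
tcp_pos: [0.5035, -0.1171, 0.2027]
ee_rot: [[0.215, -0.977, -0.0], [-0.977, -0.215, 0.0], [-0.0, 0.0, -1.0]]
wrist_force: [-0.6, -0.0, -1.8]
gripper_width: 0.182
gripper_force: 30.0
```

Emit:
{"op": "move_arm", "data": {"series": [{"grip":0.1,"xyz":[0,0,0.5],"angular":[0,0,0]},{"grip":0.1,"xyz":[0,0,1],"angular":[0,0,0]},{"grip":0.1,"xyz":[0,0,1.5],"angular":[0,0,0]},{"grip":0.1,"xyz":[0,0,1.5],"angular":[0,0,0]}]}}

```text
time_s: 17.3
tcp_pos: [0.5037, -0.1172, 0.2019]
ee_rot: [[0.215, -0.977, 0.0], [-0.977, -0.215, -0.0], [0.0, -0.0, -1.0]]
wrist_force: [-0.3, 1.1, 3.0]
gripper_width: 0.185
gripper_force: 30.0
```

In the thread start: free drop to TCP z ≈ 0.202 (flange ≈6.5 mm above the rim). Now I drive it forward along the lead, 3.8 mm/rad.

Emit:
{"op": "move_arm", "data": {"series": [{"grip":0.1,"xyz":[0,0,0.2],"angular":[0,0,0.1]},{"grip":0.1,"xyz":[0,0,0.6],"angular":[0,0,0.2]},{"grip":0.1,"xyz":[0,0,1],"angular":[0,0,0.3]},{"grip":0.1,"xyz":[0,0,1.4],"angular":[0,0,0.4]},{"grip":0.1,"xyz":[0,0,1.4],"angular":[0,0,0.4]}]}}

```text
time_s: 17.8
tcp_pos: [0.5035, -0.1173, 0.2004]
ee_rot: [[-0.182, -0.983, 0.0], [-0.983, 0.182, -0.0], [0.0, -0.0, -1.0]]
wrist_force: [-1.4, -0.5, 2.9]
gripper_width: 0.181
gripper_force: 30.0
```

```bash
python3 -c "
from h import *
go((.5035,-.117,.1955),-128)"
```

```text
t 17.9 pos [ 0.5035 -0.1172  0.2004] yaw -100.36 zaxis [ 1.e-04 -3.e-04 -1.e+00] j [  4.9  13.9 -18.6   0.  -57.4 -15.3]
F [-2.5 -0.8  3.1] M [0.05 0.62 0.02] g 0.18194814956981448 29.985701884143054
shift mm [-0.2  0.1  4.9] turn z rad 0.4824
```

Emit:
{"op": "move_arm", "data": {"series": [{"grip":0.1,"xyz":[0,0,0.4],"angular":[0,0,0.1]},{"grip":0.1,"xyz":[0,0,0.8],"angular":[0,0,0.2]},{"grip":0.1,"xyz":[0,0,1.1],"angular":[0,0,0.3]},{"grip":0.1,"xyz":[0,0,1.5],"angular":[0,0,0.4]},{"grip":0.1,"xyz":[0,0,1.9],"angular":[0,0,0.5]},{"grip":0.1,"xyz":[0,0,2.3],"angular":[0,0,0.6]},{"grip":0.1,"xyz":[0,0,2.7],"angular":[0,0,0.7]},{"grip":0.1,"xyz":[0,0,3],"angular":[0,0,0.8]},{"grip":0.1,"xyz":[0,0,3],"angular":[0,0,0.8]}]}}

```text
time_s: 18.8
tcp_pos: [0.5042, -0.1168, 0.1973]
ee_rot: [[-0.831, -0.556, 0.002], [-0.556, 0.831, 0.0], [-0.001, -0.001, -1.0]]
wrist_force: [-0.6, 1.3, 3.5]
gripper_width: 0.177
gripper_force: 30.0
```

```bash
python3 -c "
from h import *
go((.5035,-.117,.1955),-128)"
```

```text
t 18.9 pos [ 0.5042 -0.1168  0.1973] yaw -146.15 zaxis [ 1.5e-03  3.0e-04 -1.0e+00] j [  4.9  14.1 -18.8  -0.  -56.9 -61.1]
F [-1.5  2.1  3.9] M [ 0.67  0.03 -0.06] g 0.18233463826537868 29.980813222937286
shift mm [0.6 0.2 1.8] turn z rad -0.3168
```

Emit:
{"op": "move_arm", "data": {"series": [{"grip":0.1,"xyz":[0,0,0.4],"angular":[0,0,0.1]},{"grip":0.1,"xyz":[0,0,0.8],"angular":[0,0,0.2]},{"grip":0.1,"xyz":[0,0,1.1],"angular":[0,0,0.3]},{"grip":0.1,"xyz":[0,0,1.3],"angular":[0,0,0.35]},{"grip":0.1,"xyz":[0,0,1.3],"angular":[0,0,0.35]}]}}

```text
time_s: 19.4
tcp_pos: [0.504, -0.1171, 0.1959]
ee_rot: [[-0.971, -0.238, 0.001], [-0.238, 0.971, -0.0], [-0.001, -0.0, -1.0]]
wrist_force: [-0.1, 1.5, 3.6]
gripper_width: 0.182
gripper_force: 30.0
```

```bash
python3 -c "
from h import *
go((.5035,-.117,.1955),-128)"
```

```text
t 19.5 pos [ 0.504  -0.1171  0.1959] yaw -166.24 zaxis [ 0.0012 -0.     -1.    ] j [  4.9  14.2 -19.    0.  -56.8 -81.2]
F [-0.3 -0.2  4.1] M [ 0.36 -0.07 -0.02] g 0.1791824368588494 29.98007624410093
shift mm [0.5 0.2 0.4] turn z rad -0.6674
```

Still following the lead with little load. Smaller steps near home.

Emit:
{"op": "move_arm", "data": {"series": [{"grip":0.1,"xyz":[0,0,0.2],"angular":[0,0,0.05]},{"grip":0.1,"xyz":[0,0,0.4],"angular":[0,0,0.1]},{"grip":0.1,"xyz":[0,0,0.6],"angular":[0,0,0.15]},{"grip":0.1,"xyz":[0,0,0.6],"angular":[0,0,0.15]}]}}

```text
time_s: 19.9
tcp_pos: [0.5039, -0.1171, 0.1954]
ee_rot: [[-0.996, -0.089, 0.001], [-0.089, 0.996, -0.0], [-0.001, -0.0, -1.0]]
wrist_force: [-0.6, 0.8, 3.5]
gripper_width: 0.177
gripper_force: 30.0
```

```bash
python3 -c "
from h import *
go((.5035,-.117,.1955),-128)"
```

```text
t 20.0 pos [ 0.5039 -0.1171  0.1953] yaw -174.86 zaxis [ 9.e-04 -2.e-04 -1.e+00] j [  4.9  14.3 -19.    0.  -56.7 -89.8]
F [0.1 0.5 4.3] M [ 0.13 -0.12 -0.02] g 0.1841529112177672 29.979541464708745
shift mm [ 0.4  0.2 -0.2] turn z rad -0.8178
```

Emit:
{"op": "move_arm", "data": {"series": [{"grip":0.1,"xyz":[0,0,0.3],"angular":[0,0,0.08]},{"grip":0.1,"xyz":[0,0,0.6],"angular":[0,0,0.16]},{"grip":0.1,"xyz":[0,0,0.9],"angular":[0,0,0.24]},{"grip":0.1,"xyz":[0,0,0.9],"angular":[0,0,0.24]}]}}

```text
time_s: 20.4
tcp_pos: [0.5041, -0.1162, 0.1952]
ee_rot: [[-0.989, 0.15, 0.002], [0.15, 0.989, 0.001], [-0.002, 0.001, -1.0]]
wrist_force: [-1.0, 4.6, 8.3]
gripper_width: 0.183
gripper_force: 30.0
```

```bash
python3 -c "
from h import *
go((.5035,-.117,.1955),-128)"
```

```text
t 20.5 pos [ 0.5041 -0.1163  0.1951] yaw 171.4 zaxis [ 0.0019  0.001  -1.    ] j [ 5.000e+00  1.420e+01 -1.900e+01 -1.000e-01 -5.660e+01 -1.035e+02]
F [-1.6  5.1  8.5] M [1.43 0.24 0.08] g 0.1846763176683657 29.9840492522344
shift mm [ 0.5 -0.8 -0.4] turn z rad -1.0576
```

Emit:
{"op": "move_arm", "data": {"series": [{"grip":0.1,"xyz":[0,0,-0.3],"angular":[0,0,0.05]},{"grip":0.1,"xyz":[0,0,-0.3],"angular":[0,0,0.1]},{"grip":0.1,"xyz":[0,0,-0.3],"angular":[0,0,0.1]}]}}

```text
time_s: 20.8
tcp_pos: [0.5041, -0.1162, 0.1952]
ee_rot: [[-0.969, 0.248, 0.002], [0.248, 0.969, 0.001], [-0.001, 0.002, -1.0]]
wrist_force: [-0.4, 4.5, 7.8]
gripper_width: 0.183
gripper_force: 30.0
```

```bash
python3 -c "
from h import *
go((.5035,-.117,.1955),-128)"
```

```text
t 20.9 pos [ 0.5041 -0.1162  0.1952] yaw 165.68 zaxis [ 0.0018  0.0012 -1.    ] j [ 5.000e+00  1.420e+01 -1.900e+01 -1.000e-01 -5.660e+01 -1.093e+02]
F [-1.   4.2  6.9] M [1.44 0.17 0.12] g 0.18161613990683925 29.987247646786273
shift mm [ 0.4 -0.9 -0.3] turn z rad -1.1575
```

Emit:
{"op": "move_arm", "data": {"series": [{"grip":0.1,"xyz":[0,0,0],"angular":[0,0,0.05]},{"grip":0.1,"xyz":[0,0,0],"angular":[0,0,0.1]},{"grip":0.1,"xyz":[0,0,0],"angular":[0,0,0.1]}]}}

```text
time_s: 21.2
tcp_pos: [0.5041, -0.1161, 0.1952]
ee_rot: [[-0.939, 0.343, 0.002], [0.343, 0.939, 0.001], [-0.001, 0.002, -1.0]]
wrist_force: [-1.9, 4.6, 6.7]
gripper_width: 0.182
gripper_force: 30.0
```

```bash
python3 m.py
```

```text
t 21.3 pos [ 0.5041 -0.1161  0.1952] yaw 159.95 zaxis [ 0.0019  0.0013 -1.    ] j [ 5.00e+00  1.42e+01 -1.90e+01 -1.00e-01 -5.66e+01 -1.15e+02]
F [-1.4  5.2  5.8] M [1.49 0.17 0.07] g 0.18105209937819192 29.98769697267562
shift mm [ -0.2  -0.6 -49.8] turn z rad -1.2575
[(180, 240, 243), (181, 238, 244), (182, 238, 244), (183, 238, 244), (184, 238, 244), (185, 238, 244), (186, 238, 244), (187, 238, 244), (188, 238, 244), (189, 238, 244), (190, 238, 248), (191, 234, 250), (192, 232, 251), (193, 231, 252), (194, 230, 253), (195, 230, 253), (196, 230, 254), (197, 229, 254), (198, 230, 254), (199, 230, 253), (200, 230, 253), (201, 231, 252), (202, 232, 250), (203, 233, 249), (204, 236, 247)]
pred flange 228.82746268249937 253.71146341370135 188.44855450066018 204.54081905227167 shank 235.17977120988314 248.38539638937982
```

View pics/last.png

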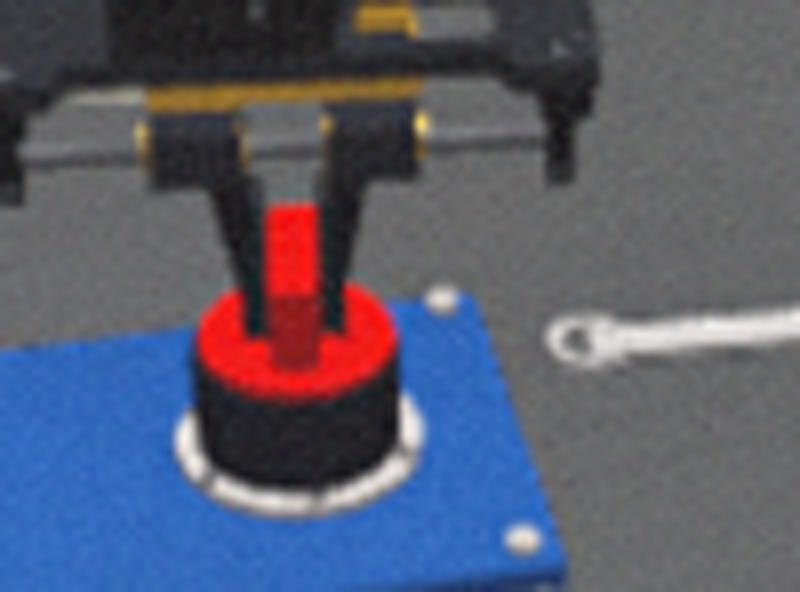

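The flange sits flat on the black neck (flange 200–398, y≈285–395 in the crop). I'll nip it until the torque rises.

Emit:
{"op": "move_arm", "data": {"series": [{"grip":0.1,"xyz":[0,0,0],"angular":[0,0,0.05]},{"grip":0.1,"xyz":[0,0,0],"angular":[0,0,0.1]},{"grip":0.1,"xyz":[0,0,0],"angular":[0,0,0.1]}]}}

```text
time_s: 21.6
tcp_pos: [0.5041, -0.1162, 0.1951]
ee_rot: [[-0.9, 0.435, 0.002], [0.435, 0.9, 0.001], [-0.001, 0.002, -1.0]]
wrist_force: [-2.0, 4.4, 7.4]
gripper_width: 0.183
gripper_force: 30.0
```

```bash
python3 -c "
from h import *
go((.5035,-.117,.1955),-128)"
```

```text
t 21.7 pos [ 0.5041 -0.1162  0.1951] yaw 154.24 zaxis [ 0.0019  0.001  -1.    ] j [ 5.000e+00  1.420e+01 -1.900e+01 -1.000e-01 -5.660e+01 -1.207e+02]
F [-0.7  4.9  6.6] M [1.24 0.03 0.13] g 0.18611601553503657 29.993866353761405
shift mm [ 0.2 -0.9 -0.4] turn z rad -1.3572
```

Emit:
{"op": "move_arm", "data": {"series": [{"grip":0.1,"xyz":[0,0,0],"angular":[0,0,0.05]},{"grip":0.1,"xyz":[0,0,0],"angular":[0,0,0.1]},{"grip":0.1,"xyz":[0,0,0],"angular":[0,0,0.1]}]}}

```text
time_s: 22.0
tcp_pos: [0.5041, -0.1166, 0.1951]
ee_rot: [[-0.854, 0.521, 0.002], [0.521, 0.854, -0.0], [-0.001, 0.001, -1.0]]
wrist_force: [-1.9, 2.8, 6.3]
gripper_width: 0.181
gripper_force: 30.7
```

```bash
python3 -c "
from h import *
go((.5035,-.117,.1955),-128)"
```

```text
t 22.1 pos [ 0.5041 -0.1166  0.1951] yaw 148.66 zaxis [ 0.0015  0.     -1.    ] j [   5.    14.3  -19.     0.   -56.6 -126.3]
F [-0.8  3.3  4.5] M [0.9  0.03 0.68] g 0.1837886287563555 30.694720251462755
shift mm [ 0.3 -0.7 -0.4] turn z rad -1.4546
```

Torque rose to 0.7 N·m: it is home. Release and retreat straight up.

Emit:
{"op": "move_arm", "data": {"series": [{"grip":0.1,"xyz":[0,0,-0.4],"angular":[0,0,-0.01]},{"grip":0.6,"xyz":[0,0,-0.4],"angular":[0,0,-0.01]},{"grip":0.6,"xyz":[0,0,-0.4],"angular":[0,0,-0.01]},{"grip":0.6,"xyz":[0,0,-0.4],"angular":[0,0,-0.01]},{"grip":0.6,"xyz":[0,0,-0.4],"angular":[0,0,-0.01]},{"grip":0.6,"xyz":[0,0,-20],"angular":[0,0,-0.01]},{"grip":0.6,"xyz":[0,0,-50],"angular":[0,0,-0.01]},{"grip":0.6,"xyz":[0,0,-90],"angular":[0,0,-0.01]},{"grip":0.6,"xyz":[0,0,-120],"angular":[0,0,-0.01]},{"grip":0.6,"xyz":[0,0,-120],"angular":[0,0,-0.01]}]}}

```text
time_s: 23.1
tcp_pos: [0.5055, -0.1175, 0.3193]
ee_rot: [[-0.857, 0.516, 0.01], [0.516, 0.857, -0.001], [-0.009, 0.004, -1.0]]
wrist_force: [0.5, 0.0, 0.1]
gripper_width: 0.598
gripper_force: 0.0
```

```bash
python3 m.py
```

```text
t 23.2 pos [ 0.5034 -0.117   0.3145] yaw 148.9 zaxis [ 6.e-04  7.e-04 -1.e+00] j [   4.9    8.9   -8.    -0.   -73.1 -126. ]
F [ 0.4  0.5 -0.7] M [ 0.06 -0.13 -0.03] g 0.5980383632320474 0.0
shift mm [-0.4  0.5 69.5] turn z rad -1.4503
[(181, 239, 245), (182, 239, 245), (183, 239, 245), (184, 238, 245), (185, 238, 245), (186, 238, 244), (187, 238, 245), (188, 237, 245), (189, 237, 245), (190, 236, 248), (191, 234, 249), (192, 232, 251), (193, 231, 252), (194, 230, 253), (195, 230, 253), (196, 229, 253), (197, 229, 254), (198, 229, 253), (199, 230, 253), (200, 230, 253), (201, 231, 252), (202, 232, 251), (203, 233, 249), (204, 235, 246)]
pred flange 225.6157005258691 251.84895460610986 148.08859121285806 163.5802155618253 shank 232.35375882519025 246.26221586468353
```

View pics/last.png

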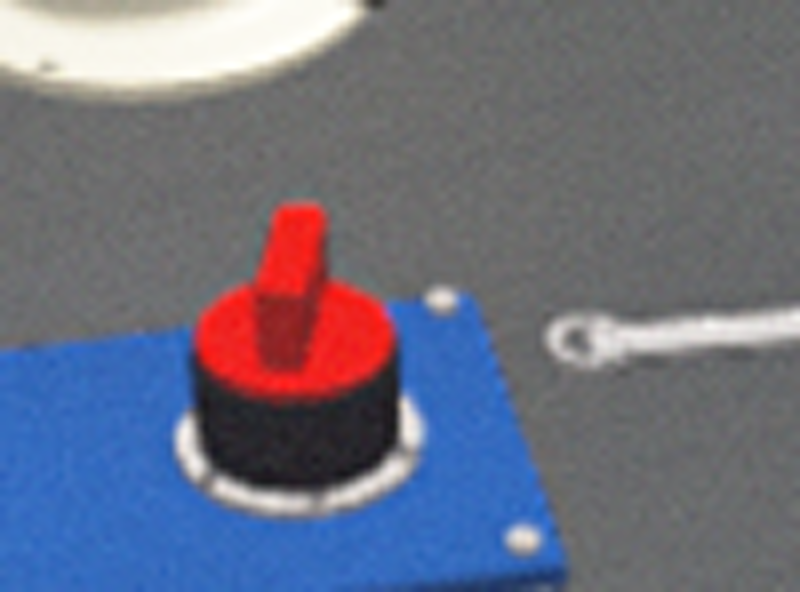

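The plug stands upright with its flange flat on the rim (x 195–398, y 280–397 in the crop) and the gripper is clear. Handing in.

```bash
python3 -c "
from station import r
print(r.finish_job())"
```

```text
the job is handed in; nothing more can be done
None
```

The red filler plug is screwed home in the neck, flange flat on the rim in the last picture and torque up to about 0.7 N·m at the end. The job was handed in at about 23 s with the gripper clear; the hand-in gave no verdict.

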